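Gauge a rolling pin between sliding jaws

ROBOT

A 7-joint arm with a two-finger parallel gripper is mounted at the origin on the work surface. World frame = base frame: x ahead of the robot, y to its left, z up, the work surface at z = 0. Lengths are in m, angles in rad, forces in N, time in s.
With the tool pointing down it reaches from about 0.4 to 0.85 m from the base axis. Payload 10.4 kg.
Tool frame: the origin (TCP) lies between the finger pads; the fingertips stand 19 mm ahead of it and the grasp point (between the pads) is the TCP (manip.finger_overhang is the distance from the TCP to the fingertips, in m); z points along the fingers, x is the direction in which the jaws open and shut, and the axes are right-handed (so a half turn about z gives the same grasp; the last joint's range is limited). The gripper opens to 85 mm and grips with 20 to 120 N. Pads are 22 mm wide; open, the fingers measure 114 mm over their backs; the gripper's body (76 mm by 85 mm) begins 54 mm behind the grasp point. The pads swing forward as they close: fully open they stand 13 mm farther back than shut.
Start: joints at [-1.223, 0.332, -0.065, 1.46, 0.022, 1.35, -0.088], TCP at [0.226, 0.583, 0.25] pointing down, gripper open.
Joint ranges: [-2.6, 2.6], [-0.5, 2.12], [-1.47, 1.34], [0.16, 2.42], [-1.27, 4.41], [0.06, 2.06], [-2.6, 2.6]. Speed limits (rad/s): [2.22, 2.22, 2.79, 2.79, 3.14, 3.14, 3.14].

INTERFACE

Orientations are given as a unit quaternion [x, y, z, w].
In Python, from workcell import monitor, eyes, ticket, models, manip gives the robot as it stands.
- The arm moves only by the tool servo_tool, never from a script. Its argument "motion" is a list of rows, each a list of 7 numbers: the opening, from 0 (shut) to 1 (fully open), then the shift along the tool's x, y, z in m, then the turn, a rotation vector about the tool's x, y, z in degrees. In form: [[fingers, tx, ty, tz, rx, ry, rz], ...]. A call has 1 to 20 rows; each row is the pose to reach, as a shift and turn from the pose commanded when the call began, along the tool's axes at that moment; what a row does not reach only later rows make up. A row lasts 1/8 s, in which the tool goes at most 62.5 mm and 10.7 degrees, less where a joint would pass 70% of its speed; a pose out of reach is approached as far as the arm can. A call with a gripper value outside its range is refused whole. The fingers move at their own pace and stop on an object; "grip_force" is the grip in N (left out, the last holds). Time passes only in rows, so rows that repeat a pose let the fingers close. It gives the time, the measured TCP pose, the force and the opening at its end, in the units of the state.
- monitor.get_obs(): the state, without advancing time (a new reading comes with each control period).
- eyes.camera(name): name is "side" or "top"; returns (picture, depth): 384x512x3 uint8, blue, green, red; 384x512 float32, m along the optical axis (not along the pixel's ray), 0 where there is no reading.
- eyes.camera_info(name): a dict with "intrinsics" (3x3 intrinsics, pixels), "extrinsics" (4x4, takes a point from world to camera coordinates). Camera axes: x right, y down, z forward; pixel columns grow to the right and rows downward; lengths in m; the calibration is good to about 2 mm. A picture is of the moment at which its call begins. camera_info takes no time and is no camera call.
- ticket.hand_in(): hands the job in, once; it reports no verdict.
Trained networks look in the newest picture that a camera, given by its name, has taken for a name from the list of things; names that differ only in an ending like _2 or _b are one class to them, and where a whole thing is asked for, a point or a joint stands for the part that bears it (a point fixed in the world has none). Each returns a list of dicts, best first, with "confidence" (0 to 1); they miss things now and then, are a little off and sometimes report something else, mostly with a low value. They report only what shows in the picture. A call takes as long as a camera call. They do not tell look-alikes from the thing itself.
- models.boxes_of(camera, thing): "point" ([x, y, z] in m, in the coordinates of the camera as it stood for that picture, good to about 4 mm: the middle of the surface that is visible of it).
The state is a dict: "clock": time; "joint_pos": joint angles; "joint_velocities": joint speeds; "tau": joint torques, N m; "position": TCP position; "ee_rot": TCP orientation; "ft_force": force on the tool from outside, world axes, zero at the start; "torque": the same for the moment, N m; "grip_width": opening from 0.0 (shut) to 1.0 (fully open).
Only numpy, scipy, OpenCV 4.12 (cv2) and the standard library are available. Lean on these libraries where they do the work, as an engineer would, in place of code of your own. Each camera call takes 0.05 s, during which the arm holds its last target. There are 200 camera calls.

TASK

Take the small rolling pin off its rest and lay it down (do not drop it) on the bed of the jaw gauge, pointing away from you, so that its thick barrel lies across the full length of both jaw faces, and let go of it. Then slide the jaw shut on it until the pin presses the sprung anvil back and the dial's needle stands between the two marks; never run the anvil to its end stop. Leave the pin clamped and let go of everything, with the jar and the mug undisturbed.

Things in the scene. Friction and masses are not known exactly. Their poses are not given: they have to be found in the camera images.
- gauge: Bench jaw gauge like a big caliper, fixed: light wooden base, sprung anvil at left (+y), sliding steel jaw at right (-y). Origin on the table, on the jaw line, under the anvil's resting face; x away from the robot, y from jaw to anvil, z up. Anvil and jaw faces are flat, x -15 to +15 mm, 23 to 66 mm above the table. Spring housing behind the anvil: y 28 to 58 mm, 60 mm high.
- bed (a point): On top of the wooden bed (20 mm above the table) where a part lies: x -60, y -37 mm from the gauge's origin, axes as the gauge's. In gauge coordinates the bed is a T: cross bar x -55 to 55, y -260 to 145 mm; tongue to the robot x -135 to -55, y -110 to 25 mm, with an 8 mm high roll ledge along its right edge (y -110 to -102 mm).
- bar (a point): Middle of a round steel carrying bar, 14 mm thick, 405 mm long along the gauge's y, axis 200 mm above the table straight over jaw, anvil and handle (gauge x = 0), on a 14 mm post near each end (gauge y -252 and +139 mm). A tool pointing straight down cannot get at the handle: it must lean some 35 to 45 deg, reaching in under the bar from the robot's side.
- dial (a point): Centre of the white dial, 88 mm across, face up, 58 mm above the table, at gauge x -43, y +100 mm. Its black needle points at the robot's side of the dial and turns counter-clockwise seen from above, 80 rad per m of anvil travel; two raised black marks on the rim stand where it points at anvil = 0.004 and 0.012. At rest it is 0.32 rad short of the first mark.
- jaw (a joint): Sliding jaw: gap in m from its face to where the anvil's face rests. 0 = shut; grows as the jaw moves to the gauge's -y, up to 0.125. It slides stiffly (about 8 N plus 25 N per m/s) and stays where it is left. With a part of diameter D clamped, jaw = D - anvil.
- handle (a point): Centre of the jaw's handle, an upright dark steel block on the jaw's carriage (39 mm high, 30 mm wide): 24 mm along the gauge's x, 20 mm along y (the sliding direction), 50 mm tall, from 39 to 89 mm above the table. It stands 52 mm behind the jaw's face (to -y), 30 mm clear of the jaw's upright plate, straight under the carrying bar. Moves with the jaw; axes as the gauge's.
- anvil (a joint): How far the sprung anvil is pushed back (to the gauge's +y), m: 0 at rest, 0.016 = against its end stop. Spring 300 N/m, no preload. Moves the dial's needle, which is between the marks from 0.004 to 0.012.
- pin_center (a point): Centre of a small wooden rolling pin, 200 mm over all: barrel 46 mm diameter, 150 mm long, and an 18 mm thick, 25 mm long handle at each end; about 0.25 kg. x = its long axis. Starts level on its rest, axis 46 mm above the table, x roughly away from the robot. On the gauge's bed its axis is 43 mm above the table. It can be gripped 30 mm off its centre.
- rest: Wooden rest for the pin, fixed: board 215 x 70 x 10 mm with two V blocks (14 mm thick, 50 mm wide, up to about 60 mm high, at x -89 and +89 mm) that carry the pin by its end handles; the barrel between them is free, its underside 13 mm above the board. Origin on the table under its middle, x along the pin.
- bowl: Bystander: white bowl, 170 mm across, 70 mm high, fixed; origin at the centre of its underside.
- jar: Bystander: glass jar with a steel cap, 72 mm across, 110 mm high; origin at the centre of its underside.
- mug: Bystander: blue mug, 80 mm across, 90 mm high; origin at the centre of its underside.
There are look-alikes about, which are no part of the job. Of the things shaped like the part that bears pin_center, the wooden one is meant.

How it is judged:
On the way, in this order (a step that is already met when the one before it is completed fails the run):
1. the pin lies on the bed between the jaws, let go, with the jaw not yet closed on it (x of pin_center in the frame of gauge between -0.063 and 0.063 m and y of pin_center in the frame of gauge between -0.11 and 0 m and z of pin_center in the frame of gauge between 0.038 and 0.048 m and angle between the x axis of pin_center and the x axis of gauge, either way round below 0.2 rad and contact force between the fingers and pin below 0.05 N and value of joint anvil below 0.002 m), for 0.2 s.
2. the jaw presses the pin on the anvil and the needle stands between the marks (value of joint anvil between 0.0035 and 0.0125 m and contact force between each of jaw, anvil and pin above 0.5 N), for 0.2 s.
At the end, for the whole second after the job is handed in: Pin at rest on the bed, let go, within 0.2 rad of the gauge's x, centre within 63 mm of the jaw line along x (barrel across the whole jaw faces), clamped with over 0.5 N at jaw and at anvil, anvil pushed back 3.5 to 12.5 mm (needle between the marks), jaw at rest (all of step 2 and x of pin_center in the frame of gauge between -0.063 and 0.063 m and y of pin_center in the frame of gauge between -0.11 and 0 m and z of pin_center in the frame of gauge between 0.038 and 0.048 m and angle between the x axis of pin_center and the x axis of gauge, either way round below 0.2 rad and contact force between the fingers and pin below 0.05 N and linear speed of pin below 0.01 m/s and velocity of joint jaw between -0.005 and 0.005 m/s); the robot touches nothing.
It fails at once if the anvil is run to its end stop (pushed back over 15 mm) (value of joint anvil above 0.015 m).
It fails at once if the pin is dropped (falls free, faster than 0.6 m/s) (contact force between the fingers and pin below 0.05 N and linear speed of pin above 0.6 m/s).
It fails at once if the jar or the mug is disturbed (moved over 20 mm) (distance of any of jar, mug from where it was at the start of the episode above 0.02 m).
It also fails if it takes over 54 s, if anything falls off the work surface, if the arm or the gripper's body presses on something with over 40 N, if the wrist force passes 120 N, or if a joint passes its speed limit or range.

## Working session

There is one attempt and no reset: what is moved stays moved. The work goes in short steps, Python scripts to look and compute and a tool call to move; the robot and the scene stay as the last step left them, time stands still between calls to the robot, and variables do not carry over. Pictures are saved under pics/ and viewed, about 8 in all and at most 12, crops included, and the job is handed in when it is done.

Besides the shell and the picture viewer there is one more tool, called after "Call:" by a JSON object that holds its "op" and its "data". servo_tool: Moves the arm, as the interface text tells. Its arguments: {"type":"object","properties":{"motion":{"type":"array"},"grip_force":{"type":"number"}},"required":["motion"]}

```bash
ls; mkdir -p pics; cat > h.py <<'E'
import numpy as np, cv2
from workcell import monitor, eyes, ticket, models, manip
from scipy.spatial.transform import Rotation as R
def info(c):
    i=eyes.camera_info(c); return np.array(i["intrinsics"]),np.array(i["extrinsics"])
def c2w(c,p):
    K,E=info(c); return (np.linalg.inv(E)@np.r_[p,1])[:3]
def cloud(c,d):
    K,E=info(c); v,u=np.indices(d.shape); P=np.stack([(u-K[0,2])*d/K[0,0],(v-K[1,2])*d/K[1,1],d,np.ones_like(d)],-1)
    W=(P@np.linalg.inv(E).T)[...,:3]; W[d<=0]=np.nan; return W
E
python3 - <<'E'
from h import *
np.set_printoptions(precision=3,suppress=True)
for c in("top","side"):
    im,d=eyes.camera(c); cv2.imwrite(f"pics/{c}0.png",im); np.save(f"{c}0.npy",d)
    K,E=info(c)
    print(c,K[0,0],np.linalg.inv(E))
    for t in("pin_center","rest","gauge","handle","dial","jaw","anvil","jar","mug","bowl"):
        for b in models.boxes_of(c,t)[:3]:
            p=np.array(b["point"]); q=K@p; print(t,round(b["confidence"],2),c2w(c,p),(q[:2]/q[2]).round())
print(monitor.get_obs())
a=cv2.imread("pics/top0.png");b=cv2.imread("pics/side0.png")
cv2.imwrite("pics/top1.png",cv2.resize(a,(800,600)));cv2.imwrite("pics/side1.png",cv2.resize(b,(800,600)))
E
```

```text
pics
top 379.41309869215985 [[ 0.012 -0.999  0.034  0.439]
 [-1.    -0.012  0.005  0.017]
 [-0.005 -0.034 -0.999  1.283]
 [ 0.     0.     0.     1.   ]]
pin_center 0.94 [ 0.811 -0.173  0.042] [317.  99.]
pin_center 0.87 [ 0.159 -0.304  0.043] [356. 299.]
pin_center 0.62 [ 0.514 -0.361  0.063] [376. 189.]
rest 0.9 [ 0.508 -0.346  0.016] [367. 192.]
rest 0.63 [0.623 0.103 0.021] [233. 156.]
gauge 0.6 [0.625 0.098 0.024] [234. 155.]
handle 0.68 [0.634 0.003 0.042] [263. 152.]
dial 0.63 [0.624 0.099 0.018] [234. 156.]
anvil 0.26 [ 0.51  -0.347  0.012] [367. 191.]
jar 0.87 [ 0.677 -0.32   0.111] [367. 136.]
mug 0.85 [0.356 0.308 0.033] [169. 236.]
bowl 0.81 [0.519 0.447 0.028] [129. 186.]
side 431.39672328067655 [[ 0.878 -0.327  0.35   0.051]
 [-0.479 -0.626  0.615 -0.738]
 [ 0.018 -0.708 -0.706  1.031]
 [ 0.     0.     0.     1.   ]]
pin_center 0.94 [ 0.507 -0.377  0.06 ] [349. 320.]
pin_center 0.9 [ 0.806 -0.185  0.037] [389. 230.]
pin_center 0.85 [ 0.166 -0.314  0.044] [212. 364.]
rest 0.68 [ 0.483 -0.391  0.008] [341. 339.]
gauge 0.78 [0.625 0.069 0.018] [294. 201.]
handle 0.84 [ 0.63  -0.008  0.046] [309. 210.]
dial 0.74 [0.622 0.068 0.017] [293. 202.]
jaw 0.89 [ 0.632 -0.005  0.044] [309. 209.]
jaw 0.54 [0.623 0.07  0.017] [293. 201.]
jar 0.65 [ 0.663 -0.345  0.082] [391. 280.]
jar 0.26 [0.621 0.066 0.016] [293. 202.]
mug 0.83 [0.352 0.276 0.058] [191. 180.]
bowl 0.9 [0.527 0.466 0.034] [216. 139.]
{'clock': 1.1, 'joint_pos': array([-1.223,  0.332, -0.065,  1.46 ,  0.022,  1.35 , -0.088]), 'joint_velocities': array([-0.   ,  0.001,  0.   , -0.   , -0.   ,  0.   , -0.001]), 'tau': array([ -0.   , -62.523,   0.048, -39.184,   0.016,   0.001,  -0.   ]), 'position': array([0.226, 0.583, 0.25 ]), 'ee_rot': array([ 0.825,  0.565,  0.   , -0.   ]), 'ft_force': array([0.21 , 0.353, 0.531]), 'torque': array([0.032, 0.019, 0.02 ]), 'grip_width': 1.0042428607041842}
```

View pics/top1.png

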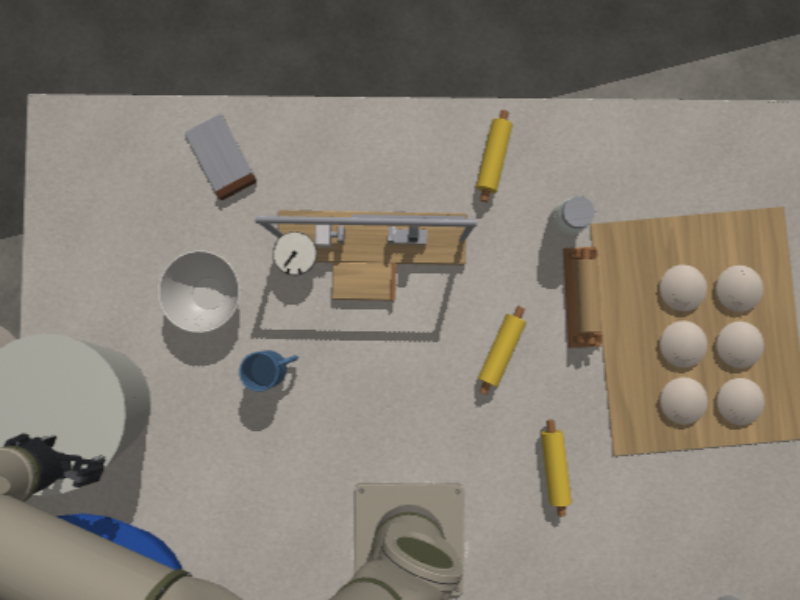

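View pics/side1.png

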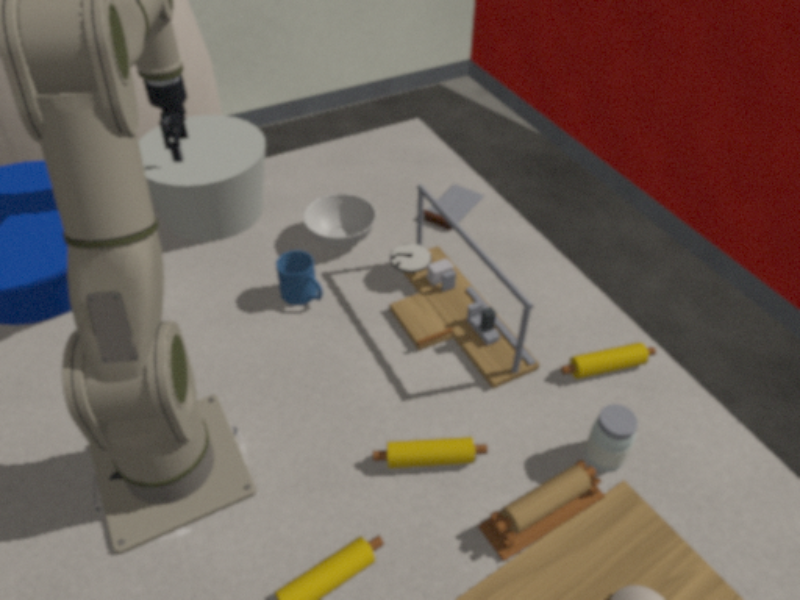

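The view shows the wooden pin on its rest at (588,297) in the top view. The look-alikes are yellow pins at (495,155), (502,350) and (557,470), so I choose the wooden one. The gauge is at about (370,245), with the dial at (295,253) and the handle at (410,235) under the bar. Next I'll measure from depth.

```bash
python3 - <<'E'
from h import *
np.set_printoptions(precision=4,suppress=True)
for c in("top","side"):
    d=np.load(f"{c}0.npy"); W=cloud(c,d); im=cv2.imread(f"pics/{c}0.png").astype(int)
    x,y,z=W[...,0],W[...,1],W[...,2]
    def box(x0,x1,y0,y1,z0,z1): return (x>x0)&(x<x1)&(y>y0)&(y<y1)&(z>z0)&(z<z1)
    t=box(.3,.45,-.1,.1,-.03,.03); print(c,"table z",np.nanmedian(z[t]))
    m=box(.40,.63,-.45,-.28,.05,.08); P=W[m]
    (cx,cy),(w,h),a=cv2.minAreaRect((P[:,:2]*1000).astype(np.float32)); print("pin",cx,cy,w,h,a,len(P),np.percentile(P[:,2],[50,95]))
    pr=np.polyfit(P[:,0],P[:,1],1);print(" line slope",pr[0],"x",P[:,0].min(),P[:,0].max())
    m=box(.45,.85,-.25,.35,.185,.225); P=W[m]
    if len(P): 
        l=np.polyfit(P[:,1],P[:,0],1); print("bar n",len(P),"x=a y+b",l,"y",np.percentile(P[:,1],[0,2,98,100]),np.median(P[:,2]))
    m=box(.5,.68,.1,.28,.048,.068); P=W[m]; 
    (cx,cy),r=cv2.minEnclosingCircle((P[:,:2]*1000).astype(np.float32)); print("dial",cx,cy,r,len(P), (P[:,:2].max(0)+P[:,:2].min(0))/2)
    m=box(.45,.75,-.2,.3,.012,.028); P=W[m]; (cx,cy),(w,h),a=cv2.minAreaRect((P[:,:2]*1000).astype(np.float32)); print("bed",cx,cy,w,h,a,len(P))
    m=box(.57,.72,-.1,.05,.075,.1); P=W[m]; print("handle top",len(P),P.mean(0) if len(P) else 0, P.min(0),P.max(0))
    m=box(.57,.72,-.1,.14,.055,.075); P=W[m]; print("jawtops",len(P)); 
    for lo in np.arange(-.1,.14,.01):
        q=P[(P[:,1]>=lo)&(P[:,1]<lo+.01)]
        if len(q): print("  y",round(lo,3),len(q),q.mean(0))
im=cv2.imread("pics/top0.png")
a=cv2.resize(im[125:200,165:315],(800,400),interpolation=cv2.INTER_CUBIC);b=cv2.resize(im[145:235,340:400],(400,600),interpolation=cv2.INTER_CUBIC)[:, :]
b=cv2.resize(b,(267,400)); a=cv2.resize(a,(533,267)); o=np.zeros((400,800,3),np.uint8);o[:267,:533]=a;o[:,533:]=b;cv2.imwrite("pics/crop.png",o)
E
```

```text
top table z 0.0012364427639024456
pin 516.7720336914062 -367.4749450683594 195.76022338867188 46.93888854980469 3.2077832221984863 764 [0.0653 0.0719]
 line slope 0.05272311831747485 x 0.4191814885794572 0.6141776679885687
bar n 702 x=a y+b [0.0065 0.6384] y [-0.1156 -0.1083  0.2816  0.2876] 0.206427962934275
dial 609.4175415039062 210.16502380371094 79.36041259765625 750 [0.6053 0.2113]
bed 586.6300048828125 46.01545715332031 299.2397155761719 472.9014892578125 3.9153401851654053 3339
handle top 55 [ 0.6385 -0.0035  0.0898] [ 0.6267 -0.0132  0.0851] [0.6501 0.006  0.0953]
jawtops 46
  y -0.02 1 [ 0.6275 -0.0106  0.0671]
  y -0.01 3 [ 0.6273 -0.0042  0.0685]
  y -0.0 2 [0.6272 0.0039 0.068 ]
  y 0.03 10 [0.6385 0.0378 0.066 ]
  y 0.04 30 [0.6384 0.0443 0.0665]
side table z -0.0017273863876733353
pin 516.27001953125 -370.181640625 200.00999450683594 45.639678955078125 2.876413583755493 1091 [0.063  0.0686]
 line slope 0.047748317098418085 x 0.4165297058426625 0.6160581295011807
bar n 523 x=a y+b [0.0065 0.6373] y [-0.1209 -0.1158  0.2778  0.2898] 0.20260039149734932
dial 611.27392578125 207.3193359375 79.81852722167969 560 [0.6093 0.2094]
bed 614.9024658203125 36.193115234375 217.69859313964844 472.2322082519531 7.663536071777344 2879
handle top 54 [ 0.6377 -0.0069  0.0843] [ 0.626  -0.016   0.0758] [0.6496 0.0066 0.091 ]
jawtops 95
  y -0.02 30 [ 0.6384 -0.0142  0.0651]
  y -0.01 14 [ 0.6284 -0.0055  0.0646]
  y -0.0 5 [0.6281 0.0025 0.066 ]
  y 0.03 25 [0.6385 0.0363 0.0613]
  y 0.04 18 [0.6386 0.0436 0.0628]
  y 0.13 3 [0.6456 0.1388 0.0628]
```

View pics/crop.png

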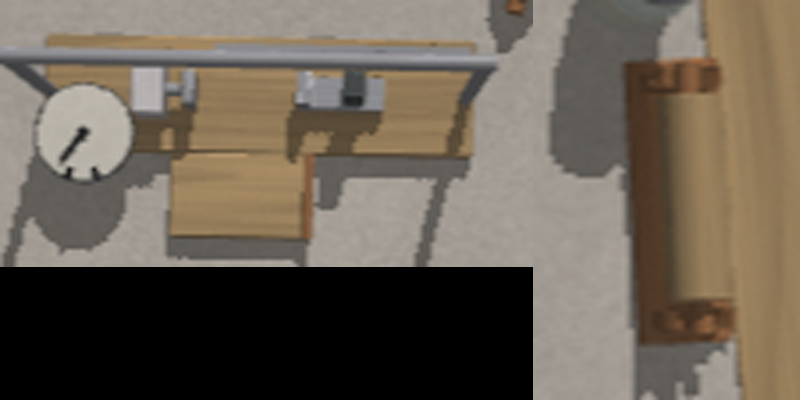

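The crop confirms it: the wooden pin sits on its orange-brown rest, with the free bed left of the ledge and the dark handle under the bar. Measurements:

| Item | x (m) | y (m) | Yaw / note |
|---|---|---|---|
| Pin centre | 0.5165 | -0.3685 | yaw 0.051 rad |
| Gauge origin | 0.638 | 0.1415 | yaw about 0 |
| Handle | 0.638 | -0.005 | jaw gap about 0.094 |

The dimensions match the ones given, so I'll start moving.

Call:
{"op": "servo_tool", "data": {"motion": [[1,-0.326,0.356,-0.07,0,0,69],[1,-0.326,0.356,-0.07,0,0,69],[1,-0.326,0.356,-0.07,0,0,69],[1,-0.326,0.356,-0.07,0,0,69],[1,-0.326,0.356,-0.07,0,0,69],[1,-0.326,0.356,-0.07,0,0,69],[1,-0.326,0.356,-0.07,0,0,69],[1,-0.326,0.356,-0.07,0,0,69],[1,-0.326,0.356,-0.07,0,0,69],[1,-0.326,0.356,-0.07,0,0,69],[1,-0.326,0.356,-0.07,0,0,69]], "grip_force": 40}}

```text
clock: 2.48
position: [0.4395, 0.151, 0.32]
ee_rot: [1.0, -0.001, -0.0, 0.0]
ft_force: [-0.1, -0.0, -0.8]
grip_width: 0.999
```

```bash
cat >> h.py <<'E'
def lean(az,th,off=0.0):
    "tool pose: x axis at azimuth az(deg), leaning th deg so that z points forward-down"
    a=np.radians(az); x=np.array([np.cos(a),np.sin(a),0]); f=np.array([-x[1],x[0],0]); f*=np.sign(f[0]); t=np.radians(th)
    z=f*np.sin(t)-np.array([0,0,1])*np.cos(t); return R.from_matrix(np.stack([x,np.cross(z,x),z],1))
def plan(*tg):
    o=monitor.get_obs(); p=np.array(o["position"]); r=R.from_quat(o["ee_rot"])
    print("t",o["clock"],"p",p.round(4),"q",np.round(o["joint_pos"],2),"F",np.round(o["ft_force"],1),"w",round(o["grip_width"],3))
    for q,Rt in tg:
        v=r.inv().apply(np.array(q)-p); w=(r.inv()*Rt).as_rotvec(degrees=True)
        print(v.round(4),w.round(1),"rows",max(np.linalg.norm(v)/.0625,np.linalg.norm(w)/10.7).round(1))
E
python3 - <<'E'
from h import *
L=lean(-87.1,25); ax=np.array([np.cos(.051),np.sin(.051),0]); g=np.array([.5165,-.3685,.051])-.03*ax
print(g); z=L.apply([0,0,1]); plan((g-.14*z,L),(g-.10*z,L),(g,L))
E
```

```text
[ 0.48653901 -0.37002934  0.051     ]
t 2.475 p [0.4395 0.151  0.32  ] q [-0.81 -0.08  0.36  1.77  0.03  1.45 -0.45] F [-0.1 -0.  -0.8] w 0.999
[-0.011   0.5241  0.1422] [20.  19.  85.5] rows 8.7
[0.0059 0.5232 0.1784] [20.  19.  85.5] rows 8.8
[0.0481 0.5209 0.269 ] [20.  19.  85.5] rows 9.4
```

Call:
{"op": "servo_tool", "data": {"motion": [[1,-0.011,0.524,0.142,20,19,85.5],[1,-0.011,0.524,0.142,20,19,85.5],[1,-0.011,0.524,0.142,20,19,85.5],[1,-0.011,0.524,0.142,20,19,85.5],[1,-0.011,0.524,0.142,20,19,85.5],[1,-0.011,0.524,0.142,20,19,85.5],[1,-0.011,0.524,0.142,20,19,85.5],[1,-0.011,0.524,0.142,20,19,85.5],[1,-0.011,0.524,0.142,20,19,85.5],[1,-0.011,0.524,0.142,20,19,85.5],[1,-0.011,0.524,0.142,20,19,85.5],[1,-0.011,0.524,0.142,20,19,85.5],[1,-0.011,0.524,0.142,20,19,85.5]]}}

```text
clock: 4.1
position: [0.4275, -0.3732, 0.1788]
ee_rot: [0.707, -0.673, 0.15, -0.158]
ft_force: [0.6, 0.0, 0.5]
grip_width: 0.999
```

```bash
python3 - <<'E'
from h import *
L=lean(-87.1,25); g=np.array([.4865,-.370,.051])
z=L.apply([0,0,1]); plan((g-.05*z,L),(g,L))
im,d=eyes.camera("side"); K,E=info("side"); q=K@(E@np.r_[g,1])[:3]; u,v=(q[:2]/q[2]).astype(int)
cv2.imwrite("pics/ap.png",cv2.resize(im[v-110:min(384,v+60),u-100:u+100],None,fx=3,fy=3))
E
```

```text
t 4.1 p [ 0.4275 -0.3732  0.1788] q [-0.31  0.19  1.26  2.01 -0.7   0.93 -0.22] F [0.6 0.  0.5] w 0.999
[-0.0002  0.0007  0.0907] [-0.1  0.  -0.1] rows 1.5
[-0.0002  0.0008  0.1407] [-0.1  0.  -0.1] rows 2.3
```

View pics/ap.png

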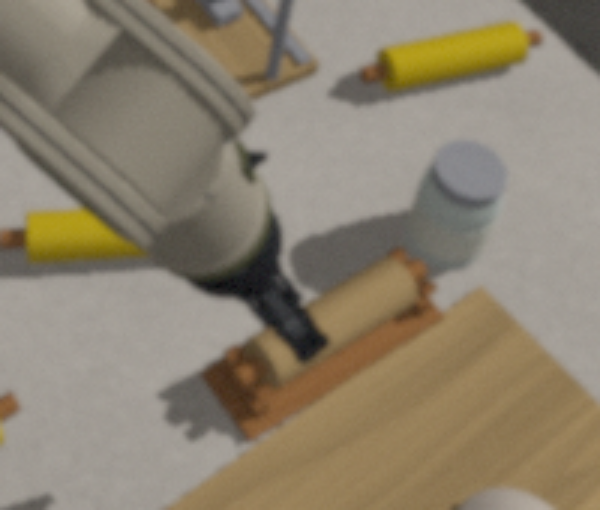

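The gripper (310,330) is over the near half of the wooden barrel, aligned with it and well clear of the jar (460,200). I'll descend and grip.

Call:
{"op": "servo_tool", "data": {"motion": [[1,0,0,0.04,0,0,0],[1,0,0,0.07,0,0,0],[1,0,0,0.1,0,0,0],[1,0,0,0.12,0,0,0],[1,0,0,0.14,0,0,0],[1,0,0,0.14,0,0,0]]}}

```text
clock: 4.9
position: [0.4864, -0.3702, 0.0508]
ee_rot: [0.707, -0.673, 0.149, -0.157]
ft_force: [0.7, -0.9, -0.1]
grip_width: 0.995
```

Call:
{"op": "servo_tool", "data": {"motion": [[0.3,0,0,0,0,0,0],[0.3,0,0,0,0,0,0],[0.3,0,0,0,0,0,0],[0.3,0,0,0,0,0,0],[0.3,0,0,0,0,0,0],[0.3,0,0,0,0,0,0],[0.3,0,0,0,0,0,0],[0.3,0,0,0,0,0,0]]}}

```text
clock: 5.9
position: [0.4862, -0.3694, 0.0519]
ee_rot: [0.707, -0.673, 0.148, -0.159]
ft_force: [-5.8, 8.9, 9.3]
grip_width: 0.524
```

```bash
python3 - <<'E'
from h import *
L=lean(-87.1,25); p=np.array(monitor.get_obs()["position"])
plan((p+[0,0,.02],L),(p+[0,0,.13],L),([.47,-.2,.18],lean(-90.4,25)),([.44,.1,.17],lean(-90.4,25)))
E
```

```text
t 5.9 p [ 0.4862 -0.3694  0.0519] q [-0.04  0.51  0.92  2.01 -1.12  0.82  0.05] F [-5.8  8.9  9.3] w 0.524
[-0.0001 -0.0085 -0.0181] [-0.1  0.2 -0.1] rows 0.3
[-0.0004 -0.0551 -0.1177] [-0.1  0.2 -0.1] rows 2.1
[-0.1705 -0.0472 -0.1187] [-0.1  1.6  2.9] rows 3.4
[-0.4716 -0.0292 -0.115 ] [-0.1  1.6  2.9] rows 7.8
```

Call:
{"op": "servo_tool", "data": {"motion": [[0.3,0,-0.0085,-0.018,0,0,0],[0.3,0,-0.025,-0.05,0,0,0],[0.3,0,-0.04,-0.085,0,0,0],[0.3,0,-0.055,-0.118,0,0,0],[0.3,0,-0.055,-0.118,0,0,0],[0.3,-0.05,-0.055,-0.118,0,0.5,1],[0.3,-0.1,-0.05,-0.118,0,1,2],[0.3,-0.17,-0.047,-0.118,0,1.6,2.9],[0.3,-0.22,-0.044,-0.118,0,1.6,2.9],[0.3,-0.27,-0.041,-0.117,0,1.6,2.9],[0.3,-0.32,-0.038,-0.116,0,1.6,2.9],[0.3,-0.37,-0.035,-0.115,0,1.6,2.9],[0.3,-0.42,-0.032,-0.115,0,1.6,2.9],[0.3,-0.472,-0.029,-0.115,0,1.6,2.9],[0.3,-0.472,-0.029,-0.115,0,1.6,2.9],[0.3,-0.472,-0.029,-0.115,0,1.6,2.9]]}}

```text
clock: 7.9
position: [0.4401, 0.0983, 0.1664]
ee_rot: [-0.688, 0.693, -0.155, 0.15]
ft_force: [-0.2, -0.6, -2.3]
grip_width: 0.526
```

```bash
python3 - <<'E'
from h import *
np.set_printoptions(precision=4,suppress=True)
plan(([.588,.10,.13],lean(-90.4,25)))
for c in("side","top"):
    im,d=eyes.camera(c); W=cloud(c,d); x,y,z=W[...,0],W[...,1],W[...,2]
    hsv=cv2.cvtColor(im,cv2.COLOR_BGR2HSV)
    m=(x>.38)&(x<.62)&(y>.05)&(y<.15)&(z>.14)&(z<.24)&(hsv[...,1]>60)
    P=W[m]; print(c,len(P), P[:,0].min(),P[:,0].max())
    if len(P)>30:
        print("y fit",np.polyfit(P[:,0],P[:,1],1),"z fit",np.polyfit(P[:,0],P[:,2],1),P.mean(0), np.percentile(P[:,2],98))
    if c=="side": cv2.imwrite("pics/hold.png",cv2.resize(im[60:300,180:420],(600,600)))
E
```

```text
t 7.9 p [0.4401 0.0983 0.1664] q [-0.5  -0.26  0.04  2.32  0.32  0.72 -2.25] F [-0.2 -0.6 -2.3] w 0.526
[-0.0033 -0.1188  0.0953] [ 0.1 -0.3  0. ] rows 2.4
side 655 0.3800510666928058 0.5716696703215591
y fit [0.0005 0.0842] z fit [-0.0246  0.1826] [0.4752 0.0844 0.1709] 0.18814674233781492
top 666 0.4247489286025348 0.5697934709525245
y fit [-0.0329  0.1123] z fit [-0.066   0.2113] [0.4922 0.0961 0.1788] 0.18719553789087445
```

View pics/hold.png

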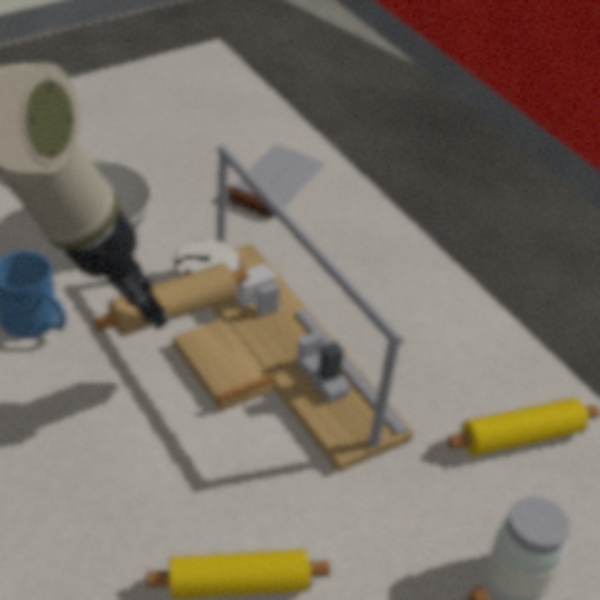

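The pin is held level at (185,295), in front of the gauge. The gap on the bed between jaw and anvil is free, so I'll move in and lower.

Call:
{"op": "servo_tool", "data": {"motion": [[0.3,-0.003,-0.04,0.035,0,0,0],[0.3,-0.003,-0.075,0.07,0,0,0],[0.3,-0.003,-0.112,0.109,0,0,0],[0.3,-0.003,-0.112,0.109,0,0,0],[0.3,-0.003,-0.112,0.109,0,0,0]]}}

```text
clock: 8.62
position: [0.5883, 0.099, 0.1159]
ee_rot: [-0.687, 0.694, -0.155, 0.15]
ft_force: [-0.3, 0.3, -1.9]
grip_width: 0.521
```

```bash
python3 - <<'E'
from h import *
np.set_printoptions(precision=4,suppress=True)
L=lean(-90.4,25)
plan(([.588,.1015,.06],L),([.588,.1015,.0485],L))
im,d=eyes.camera("side"); W=cloud("side",d); x,y,z=W[...,0],W[...,1],W[...,2]
hsv=cv2.cvtColor(im,cv2.COLOR_BGR2HSV)
for lo in np.arange(.46,.73,.015):
    m=(x>=lo)&(x<lo+.015)&(y>.06)&(y<.14)&(z>.08)&(z<.16)&(hsv[...,1]>60)
    if m.sum()>4: print(round(lo+.0075,3),m.sum(),"top z",np.percentile(z[m],95),"y at top",np.median(y[m&(z>np.percentile(z[m],80))]))
cv2.imwrite("pics/pl.png",im)
E
```

```text
t 8.625 p [0.5883 0.099  0.1159] q [-0.47  0.15  0.15  2.07  0.24  0.53 -2.08] F [-0.3  0.3 -1.9] w 0.521
[-0.0027  0.0239  0.0506] [ 0.  -0.4 -0.1] rows 0.9
[-0.0028  0.0287  0.061 ] [ 0.  -0.4 -0.1] rows 1.1
0.528 29 top z 0.11788091219236714 y at top 0.09772148738168662
0.543 82 top z 0.12991519818440062 y at top 0.0917443946764126
0.558 73 top z 0.15055148075222552 y at top 0.06948428287449637
0.573 24 top z 0.12539868901876794 y at top 0.08355543016069222
0.588 5 top z 0.1095088967599501 y at top 0.06148726583873254
0.603 23 top z 0.13117363640294932 y at top 0.09209938421453312
0.618 60 top z 0.13135034137326598 y at top 0.0953625817040602
0.633 62 top z 0.13119999112686126 y at top 0.0946624437507142
0.648 60 top z 0.12946540939425108 y at top 0.09413835248897706
0.663 52 top z 0.13090534893974864 y at top 0.09556003333053376
0.678 50 top z 0.12968642243342157 y at top 0.09238571529081441
0.693 8 top z 0.11667854125224938 y at top 0.08041587781046067
```

Call:
{"op": "servo_tool", "data": {"motion": [[0.3,-0.003,0.008,0.017,0,0,0],[0.3,-0.003,0.015,0.032,0,0,0],[0.3,-0.003,0.022,0.046,0,0,0],[0.3,-0.003,0.0265,0.0565,0,0,0],[0.3,-0.003,0.0265,0.0565,0,0,0]]}}

```text
clock: 9.3
position: [0.5882, 0.1029, 0.0535]
ee_rot: [-0.687, 0.693, -0.155, 0.151]
ft_force: [-0.1, 0.1, -2.6]
grip_width: 0.521
```

Call:
{"op": "servo_tool", "data": {"motion": [[0.3,0,0.0008,0.0018,0,0,0],[0.3,0,0.0008,0.0018,0,0,0],[0.3,0,0.0008,0.0018,0,0,0]]}}

```text
clock: 9.68
position: [0.5889, 0.1032, 0.0525]
ee_rot: [-0.687, 0.693, -0.156, 0.151]
ft_force: [-1.3, -0.1, -3.1]
grip_width: 0.526
```

Call:
{"op": "servo_tool", "data": {"motion": [[0.3,0,0.0008,0.0018,0,0,0],[0.3,0,0.0008,0.0018,0,0,0],[0.3,0,0.0008,0.0018,0,0,0]]}}

```text
clock: 10.05
position: [0.5888, 0.1031, 0.0501]
ee_rot: [-0.687, 0.693, -0.155, 0.151]
ft_force: [-0.6, -0.7, -1.8]
grip_width: 0.523
```

```bash
python3 - <<'E'
from h import *
np.set_printoptions(precision=4,suppress=True)
plan()
im,d=eyes.camera("side"); W=cloud("side",d); x,y,z=W[...,0],W[...,1],W[...,2]
hsv=cv2.cvtColor(im,cv2.COLOR_BGR2HSV)
for lo in np.arange(.603,.69,.015):
    m=(x>=lo)&(x<lo+.015)&(y>.06)&(y<.14)&(z>.04)&(z<.12)&(hsv[...,1]>60)
    if m.sum()>4: print(round(lo+.0075,3),m.sum(),"top z",np.percentile(z[m],95))
m=(x>.56)&(x<.6)&(y>0.04)&(y<.075)&(z<.03)&(hsv[...,1]>60); print("bed z",m.sum(),np.median(z[m]))
E
```

```text
t 10.05 p [0.5888 0.1031 0.0501] q [-0.48  0.26  0.17  2.11  0.28  0.38 -2.15] F [-0.6 -0.7 -1.8] w 0.523
0.61 53 top z 0.06551402425035775
0.626 52 top z 0.06639490008681818
0.64 52 top z 0.06486309985256858
0.656 50 top z 0.06379441221277683
0.67 50 top z 0.06435294713319724
0.686 49 top z 0.0641957223132997
bed z 80 0.018002660392249625
```

Call:
{"op": "servo_tool", "data": {"motion": [[0.3,0,0.0005,0.001,0,0,0],[0.3,0,0.0005,0.001,0,0,0],[0.3,0,0.0005,0.001,0,0,0]]}}

```text
clock: 10.48
position: [0.5889, 0.1031, 0.0492]
ee_rot: [-0.687, 0.693, -0.156, 0.151]
ft_force: [-2.8, 0.2, 1.1]
grip_width: 0.524
```

The wrist force flipped from -1.8 to +1.1 N, so the pin is on the bed. I'll open slowly and back out.

Call:
{"op": "servo_tool", "data": {"motion": [[0.56,0,0,0,0,0,0],[0.6,0,0,0,0,0,0],[0.65,0,0,0,0,0,0],[0.72,0,0,0,0,0,0],[0.78,0,0,0,0,0,0],[0.8,0,0,0,0,0,0],[0.8,0,0,0,0,0,0]]}}

```text
clock: 11.35
position: [0.5887, 0.1031, 0.049]
ee_rot: [-0.687, 0.693, -0.155, 0.151]
ft_force: [0.4, 1.0, 0.4]
grip_width: 0.798
```

Call:
{"op": "servo_tool", "data": {"motion": [[0.8,0,0,-0.01,0,0,0],[0.8,0,0,-0.03,0,0,0],[0.8,0,0,-0.06,0,0,0],[0.8,0,0,-0.1,0,0,0],[0.8,0,0,-0.14,0,0,0],[0.8,0,0,-0.18,0,0,0],[0.8,0,0,-0.18,0,0,0]]}}

```text
clock: 12.22
position: [0.513, 0.1052, 0.2159]
ee_rot: [-0.687, 0.693, -0.156, 0.154]
ft_force: [1.2, -0.7, -0.8]
grip_width: 0.801
```

```bash
cat >> h.py <<'E'
def state(name):
    np.set_printoptions(precision=4,suppress=True)
    for c in("side","top"):
        im,d=eyes.camera(c); W=cloud(c,d); x,y,z=W[...,0],W[...,1],W[...,2]
        hsv=cv2.cvtColor(im,cv2.COLOR_BGR2HSV)
        m=(x>.48)&(x<.75)&(y>.02)&(y<.17)&(z>.034)&(z<.075)&(hsv[...,1]>60); P=W[m]
        (cx,cy),(w,h),a=cv2.minAreaRect((P[:,:2]*1000).astype(np.float32)); print(c,"pin rect",cx,cy,w,h,a,"ztop",np.percentile(P[:,2],95),len(P))
        m=(x>.6)&(x<.68)&(y>-.05)&(y<.12)&(z>.074)&(z<.1); P=W[m]
        if len(P): print(" handle",len(P),P.min(0),P.max(0))
        cv2.imwrite(f"pics/{name}_{c}.png",im)
E
python3 - <<'E'
from h import *
plan(); state("rel")
a=cv2.imread("pics/rel_side.png")[130:270,210:390];b=cv2.imread("pics/rel_top.png")[115:215,160:320]
cv2.imwrite("pics/rel.png",np.vstack([cv2.resize(a,(450,350)),cv2.resize(b,(450,250))]))
E
```

```text
t 12.225 p [0.513  0.1052 0.2159] q [-0.53 -0.15  0.12  2.13  0.28  0.78 -2.14] F [ 1.2 -0.7 -0.8] w 0.801
side pin rect 617.7207641601562 97.680908203125 101.39926147460938 178.34608459472656 62.21610641479492 ztop 0.06474781558956241 663
 handle 60 [ 0.6258 -0.016   0.0746] [0.6499 0.0053 0.0905]
top pin rect 608.396484375 99.56307983398438 215.9055633544922 75.6798324584961 13.964577674865723 ztop 0.06895635302685987 654
 handle 55 [ 0.6269 -0.0133  0.0843] [0.6496 0.006  0.0966]
```

View pics/rel.png

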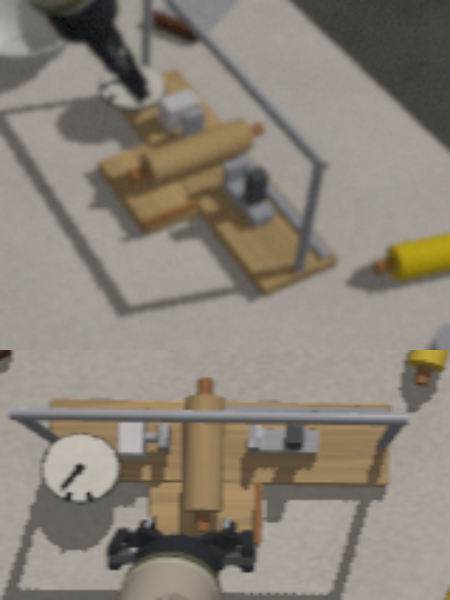

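The pin lies straight on the bed, its barrel at (203,450) in the lower view, spanning the gap between the anvil (145,437) and the jaw (260,440). The needle is at rest and the hand is clear. Next I'll bring the shut fingers in behind the handle.

```bash
python3 - <<'E'
from h import *
L=lean(-90.4,38); g=np.array([.634,-.042,.07]); z=L.apply([0,0,1])
plan((g-.15*z,L))
E
```

```text
t 12.325 p [0.5124 0.1045 0.2125] q [-0.53 -0.15  0.12  2.13  0.28  0.77 -2.14] F [0.2 0.6 0.3] w 0.8
[ 0.1455 -0.0172  0.0355] [12.9 -0.2 -0. ] rows 2.4
```

Call:
{"op": "servo_tool", "data": {"motion": [[0,0.05,-0.01,0.01,5,0,0],[0,0.1,-0.017,0.02,10,0,0],[0,0.1455,-0.017,0.035,12.9,0,0],[0,0.1455,-0.017,0.035,12.9,0,0],[0,0.1455,-0.017,0.035,12.9,0,0],[0,0.1455,-0.017,0.035,12.9,0,0],[0,0.1455,-0.017,0.035,12.9,0,0]]}}

```text
clock: 13.2
position: [0.5416, -0.0405, 0.1884]
ee_rot: [-0.666, 0.671, -0.232, 0.228]
ft_force: [0.6, -0.0, -0.4]
grip_width: 0.003
```

```bash
python3 - <<'E'
from h import *
L=lean(-90.4,38); g=np.array([.634,-.042,.07]); z=L.apply([0,0,1])
plan((g,L))
E
```

```text
t 13.2 p [ 0.5416 -0.0405  0.1884] q [-0.43 -0.21  0.37  2.31  0.29  0.38 -1.85] F [ 0.6 -0.  -0.4] w 0.003
[ 3.000e-04 -1.000e-04  1.502e-01] [ 0.  -0.2  0.1] rows 2.4
```

Call:
{"op": "servo_tool", "data": {"motion": [[0,0,0,0.04,0,0,0],[0,0,0,0.08,0,0,0],[0,0,0,0.11,0,0,0],[0,0,0,0.135,0,0,0],[0,0,0,0.15,0,0,0],[0,0,0,0.15,0,0,0]]}}

```text
clock: 13.95
position: [0.6337, -0.0423, 0.0685]
ee_rot: [-0.666, 0.672, -0.232, 0.227]
ft_force: [-0.7, -0.7, -0.1]
grip_width: -0.002
```

```bash
python3 - <<'E'
from h import *
plan()
im,d=eyes.camera("side");cv2.imwrite("pics/push_s.png",im)
b,_=eyes.camera("top")
cv2.imwrite("pics/push.png",np.vstack([cv2.resize(im[130:270,210:390],(450,350)),cv2.resize(b[115:215,160:320],(450,250))]))
E
```

```text
t 13.95 p [ 0.6337 -0.0423  0.0685] q [-0.24  0.25  0.25  2.18 -0.62  0.07 -1.  ] F [-0.7 -0.7 -0.1] w -0.002
```

View pics/push.png

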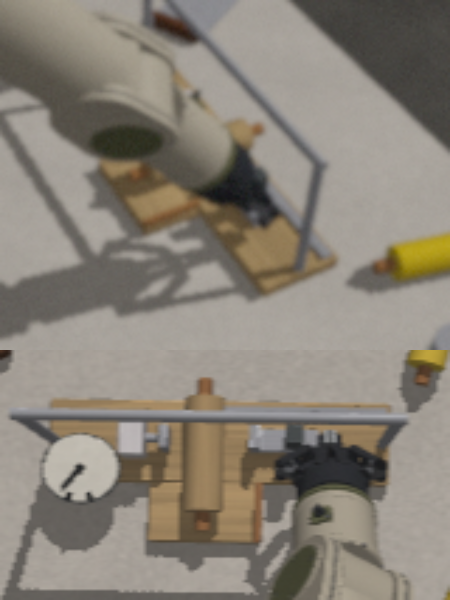

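The shut fingers (325,445 lower view) stand behind the handle (295,437) and under the bar, touching nothing. Joint 6 is close to its limit, so I'll reduce the lean a little and then push.

Call:
{"op": "servo_tool", "data": {"motion": [[0,0,0,-0.002,-3,0,0],[0,0,0,-0.002,-4,0,0],[0,-0.005,0,-0.002,-4,0,0],[0,-0.01,0,-0.002,-4,0,0],[0,-0.015,0,-0.002,-4,0,0],[0,-0.015,0,-0.002,-4,0,0]]}}

```text
clock: 14.8
position: [0.6323, -0.0272, 0.0712]
ee_rot: [-0.674, 0.679, -0.209, 0.204]
ft_force: [0.2, 0.1, 0.2]
grip_width: 0.001
```

```bash
python3 - <<'E'
from h import *
plan((np.array([.634,.0,.07]),lean(-90,34)))
E
```

```text
t 14.8 p [ 0.6323 -0.0272  0.0712] q [-0.52  0.27  0.52  2.15 -0.53  0.19 -1.15] F [0.2 0.1 0.2] w 0.001
[-0.0272 -0.0006  0.0017] [ 0.1 -0.5 -0.3] rows 0.4
```

Call:
{"op": "servo_tool", "data": {"motion": [[0,-0.005,0,0.001,0,0,0],[0,-0.01,0,0.001,0,0,0],[0,-0.015,0,0.001,0,0,0],[0,-0.02,0,0.001,0,0,0],[0,-0.025,0,0.001,0,0,0],[0,-0.03,0,0.001,0,0,0]]}}

```text
clock: 15.55
position: [0.6332, -0.0008, 0.0706]
ee_rot: [-0.672, 0.681, -0.21, 0.203]
ft_force: [-5.5, -8.4, 5.6]
grip_width: 0.0
```

```bash
python3 - <<'E'
from h import *
plan(); state("p1")
E
```

```text
t 15.55 p [ 0.6332 -0.0008  0.0706] q [-0.66  0.28  0.61  2.15 -0.48  0.18 -1.25] F [-5.5 -8.4  5.6] w 0.0
side pin rect 618.2428588867188 94.16669464111328 43.25730895996094 197.83929443359375 85.99776458740234 ztop 0.06411391962402148 284
 handle 32 [ 0.6007 -0.0262  0.0777] [0.6526 0.0312 0.0993]
top pin rect 620.0364990234375 108.20552825927734 78.65959167480469 195.9254608154297 81.2641372680664 ztop 0.06844118851071249 653
 handle 85 [ 0.6043 -0.0322  0.0741] [0.6496 0.0313 0.0999]
```

Call:
{"op": "servo_tool", "data": {"motion": [[0,-0.003,0,0,0,0,0],[0,-0.006,0,0,0,0,0],[0,-0.009,0,0,0,0,0],[0,-0.012,0,0,0,0,0],[0,-0.015,0,0,0,0,0],[0,-0.018,0,0,0,0,0],[0,-0.018,0,0,0,0,0]]}}

```text
clock: 16.52
position: [0.6334, 0.0179, 0.0704]
ee_rot: [-0.672, 0.68, -0.21, 0.204]
ft_force: [-4.1, -6.7, 4.8]
grip_width: -0.0
```

```bash
python3 - <<'E'
from h import *
plan(); state("p2")
b=cv2.imread("pics/p2_top.png"); a=cv2.imread("pics/p2_side.png")
cv2.imwrite("pics/p2.png",np.vstack([cv2.resize(b[120:210,165:300],(600,400),interpolation=cv2.INTER_CUBIC),np.hstack([cv2.resize(b[145:185,165:210],(225,200),interpolation=cv2.INTER_CUBIC),cv2.resize(a[140:220,220:370],(375,200))])]))
E
```

```text
t 16.525 p [0.6334 0.0179 0.0704] q [-0.75  0.3   0.67  2.15 -0.46  0.18 -1.31] F [-4.1 -6.7  4.8] w -0.0
side pin rect 618.764404296875 108.92633819580078 43.82566833496094 201.57522583007812 85.22415924072266 ztop 0.06386789067173534 304
 handle 34 [ 0.6014 -0.0011  0.0758] [0.6511 0.0485 0.0997]
top pin rect 619.0774536132812 117.84136199951172 45.434303283691406 197.5681915283203 89.49154663085938 ztop 0.06864988079085874 649
 handle 90 [ 0.6062 -0.0133  0.0752] [0.6488 0.0502 0.0998]
```

View pics/p2.png

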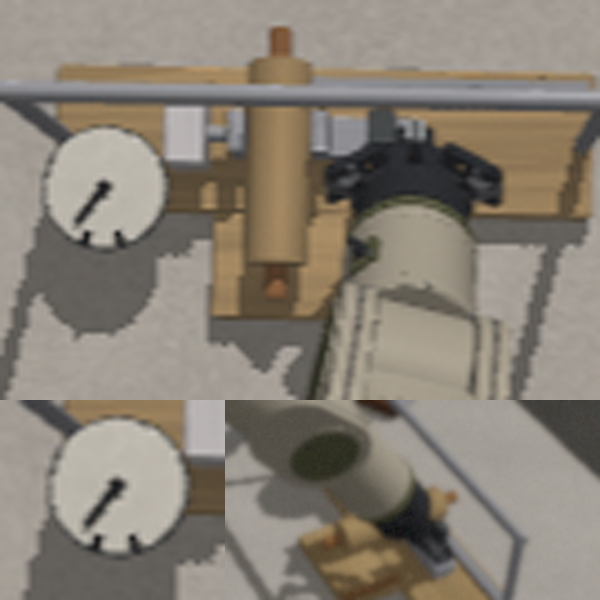

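The pin is straight, with its barrel (280,160) between jaw and anvil. The needle is still at rest. I'll push 7 mm more and read the needle numerically.

Call:
{"op": "servo_tool", "data": {"motion": [[0,-0.002,0,0,0,0,0],[0,-0.004,0,0,0,0,0],[0,-0.006,0,0,0,0,0],[0,-0.007,0,0,0,0,0],[0,-0.007,0,0,0,0,0]]}}

```text
clock: 17.25
position: [0.6335, 0.0241, 0.0705]
ee_rot: [-0.672, 0.681, -0.21, 0.203]
ft_force: [-5.6, -9.8, 4.7]
grip_width: 0.002
```

```bash
cat >> h.py <<'E'
def needle(im):
    K,E=info("top"); W=np.array([.595,.2412,.058]); q=K@(E@np.r_[W,1])[:3]; c=q[:2]/q[2]
    g=cv2.cvtColor(im,cv2.COLOR_BGR2GRAY).astype(float)
    v,u=np.indices(g.shape); m=np.hypot(u-c[0],v-c[1])<30
    white=((g>150)&(np.hypot(u-c[0],v-c[1])<17)).astype(np.uint8)
    cnt=max(cv2.findContours(white,0,2)[0],key=cv2.contourArea); h=cv2.convexHull(cnt); (cx,cy),r=cv2.minEnclosingCircle(h)
    c2=np.array([cx,cy]); du,dv=u-cx,v-cy; rr=np.hypot(du,dv); wt=np.clip(170-g,0,None)*(rr>3)*(rr<r*.72)
    A=np.arctan2((wt*dv).sum(),(wt*du).sum())
    return c.round(1),c2.round(1),round(r,1),"angle (image, ccw+)",round(-A,3),"weight",wt.sum()
E
python3 - <<'E'
from h import *
plan(); state("p3")
for n in("top0","rel_top","p2_top","p3_top"): print(n,*needle(cv2.imread(f"pics/{n}.png")))
E
```

```text
t 17.25 p [0.6335 0.0241 0.0705] q [-0.78  0.3   0.69  2.15 -0.45  0.18 -1.34] F [-5.6 -9.8  4.7] w 0.002
side pin rect 619.2808837890625 111.85110473632812 44.962974548339844 199.93817138671875 85.47747039794922 ztop 0.0636621168776402 305
 handle 34 [ 0.6017 -0.0043  0.0745] [0.654  0.0553 0.0991]
top pin rect 618.6865234375 115.89405822753906 56.80387878417969 196.82443237304688 89.24083709716797 ztop 0.06907897195617003 642
 handle 92 [ 0.6067 -0.007   0.0744] [0.6496 0.0565 0.1   ]
top0 [189.2 162.6] [188.2 161.5] 13.1 angle (image, ccw+) -2.239 weight 1557.0
rel_top [189.2 162.6] [188.2 161.4] 13.4 angle (image, ccw+) -2.22 weight 1498.0
p2_top [189.2 162.6] [188.2 161.4] 13.4 angle (image, ccw+) -2.221 weight 1520.0
p3_top [189.2 162.6] [188.2 161.4] 13.4 angle (image, ccw+) -2.09 weight 1516.0
```

Call:
{"op": "servo_tool", "data": {"motion": [[0,-0.0015,0,0,0,0,0],[0,-0.003,0,0,0,0,0],[0,-0.0045,0,0,0,0,0],[0,-0.0055,0,0,0,0,0],[0,-0.0055,0,0,0,0,0],[0,-0.0055,0,0,0,0,0]]}}

```text
clock: 18.1
position: [0.6335, 0.0287, 0.0704]
ee_rot: [-0.671, 0.681, -0.21, 0.203]
ft_force: [-6.0, -11.8, 7.4]
grip_width: -0.002
```

```bash
python3 - <<'E'
from h import *
plan(); state("p4")
for n in("p4_top",): print(n,*needle(cv2.imread(f"pics/{n}.png")))
E
```

```text
t 18.1 p [0.6335 0.0287 0.0704] q [-0.81  0.31  0.7   2.15 -0.45  0.18 -1.35] F [ -6.  -11.8   7.4] w -0.002
side pin rect 618.528076171875 117.5969009399414 41.68777084350586 200.236328125 86.10790252685547 ztop 0.06421245293035972 309
 handle 29 [0.6003 0.0108 0.0745] [0.6518 0.058  0.1   ]
top pin rect 619.1289672851562 127.22212219238281 45.436744689941406 197.6854705810547 89.5563735961914 ztop 0.06850264968955071 645
 handle 87 [ 0.6037 -0.0039  0.0752] [0.6495 0.0621 0.0998]
p4_top [189.2 162.6] [188.2 161.4] 13.4 angle (image, ccw+) -1.767 weight 1258.0
```

Call:
{"op": "servo_tool", "data": {"motion": [[0,-0.001,0,0,0,0,0],[0,-0.002,0,0,0,0,0],[0,-0.0025,0,0,0,0,0],[0,-0.0025,0,0,0,0,0]]}}

```text
clock: 18.7
position: [0.6335, 0.0309, 0.0704]
ee_rot: [-0.671, 0.681, -0.21, 0.203]
ft_force: [-7.0, -12.5, 7.8]
grip_width: -0.001
```

```bash
python3 - <<'E'
from h import *
plan(); state("p5")
for n in("p5_top",): print(n,*needle(cv2.imread(f"pics/{n}.png")))
E
```

```text
t 18.7 p [0.6335 0.0309 0.0704] q [-0.82  0.31  0.71  2.15 -0.45  0.18 -1.36] F [ -7.  -12.5   7.8] w -0.001
side pin rect 619.4237060546875 118.95287322998047 39.950496673583984 200.57821655273438 86.45050048828125 ztop 0.06367179473850267 307
 handle 29 [0.6032 0.0143 0.0767] [0.6523 0.0635 0.0976]
top pin rect 615.583984375 124.65584564208984 134.34091186523438 165.61375427246094 54.274932861328125 ztop 0.06879984002400263 635
 handle 93 [ 0.6039 -0.0007  0.074 ] [0.6497 0.0631 0.0999]
p5_top [189.2 162.6] [188.2 161.4] 13.4 angle (image, ccw+) -1.603 weight 1276.0
```

The needle reads 0.62 rad past rest, so the anvil is at about 7.8 mm, mid-band. I'll back off sideways and withdraw.

Call:
{"op": "servo_tool", "data": {"motion": [[0,0.003,0,0,0,0,0],[0,0.01,0,0,0,0,0],[0,0.02,0,0,0,0,0],[0,0.025,0,-0.02,0,0,0],[0,0.025,0,-0.06,0,0,0],[0,0.025,0,-0.1,0,0,0],[0,0.025,0,-0.15,0,0,0],[0,0.025,0,-0.2,0,0,0],[0,0.025,0,-0.2,0,0,0],[0,0.025,0,-0.2,0,0,0]]}}

```text
clock: 20.05
position: [0.5224, 0.012, 0.2422]
ee_rot: [-0.672, 0.679, -0.21, 0.21]
ft_force: [1.1, 0.4, -0.5]
grip_width: -0.0
```

```bash
python3 - <<'E'
from h import *
plan(); state("p6")
print(*needle(cv2.imread("pics/p6_top.png")))
for t in("jar","mug"): print(t,[c2w("top",b["point"]).round(3) for b in models.boxes_of("top",t)[:1]])
b=cv2.imread("pics/p6_top.png"); a=cv2.imread("pics/p6_side.png")
cv2.imwrite("pics/p6.png",np.vstack([cv2.resize(b[120:210,165:300],(600,400),interpolation=cv2.INTER_CUBIC),np.hstack([cv2.resize(b[145:185,165:210],(225,200),interpolation=cv2.INTER_CUBIC),cv2.resize(a[140:220,220:370],(375,200))])]))
E
```

```text
t 20.05 p [0.5224 0.012  0.2422] q [-1.   -0.45  0.67  2.25  0.67  0.76 -2.26] F [ 1.1  0.4 -0.5] w -0.0
side pin rect 619.2578125 130.46571350097656 201.1191864013672 60.52070236206055 0.8159037232398987 ztop 0.06511276289716073 579
 handle 54 [0.6269 0.0406 0.0749] [0.6516 0.0635 0.0896]
top pin rect 610.4901123046875 124.05305480957031 194.5200653076172 112.55899047851562 30.944482803344727 ztop 0.0689145911819648 636
 handle 55 [0.6269 0.0437 0.0789] [0.6493 0.063  0.0954]
[189.2 162.6] [188.2 161.4] 13.4 angle (image, ccw+) -1.607 weight 1287.0
jar [array([ 0.676, -0.319,  0.111])]
mug [array([0.356, 0.309, 0.034])]
```

View pics/p6.png

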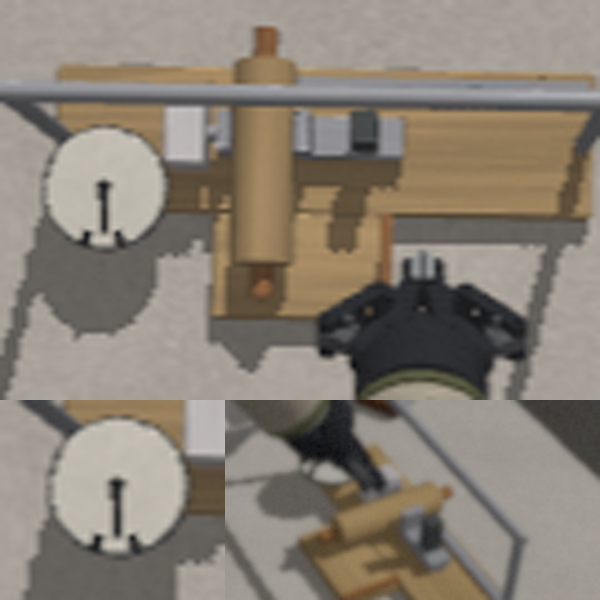

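The needle stands midway between the marks at (85,240) and (120,240). The pin is straight and clamped, the hand is clear, and the jar and mug are where they were. Handing in.

```bash
python3 -c "
from h import *
print(ticket.hand_in())"
```

```text
the job is handed in; nothing more can be done
None
```

The wooden pin is clamped in the gauge with the needle midway between the two marks. I handed the job in at about 20 s of the 54 s allowed; the hand-in reports no verdict.

I took the pin off its rest, laid it on the bed and let go. I then pushed the jaw shut with the closed fingers behind its handle and withdrew the arm.

**Last checks:**
- **Needle and anvil:** the needle reads 0.62 rad past rest, so the anvil is pushed back about 7.7 mm. The reading stayed the same after the hand left.
- **Pin position:** the centre is about 19 mm on the robot's side of the jaw line. In the last picture the barrel lies across both jaw faces, nearly parallel to the gauge's x.
- **Robot:** the hand is clear of everything, with wrist force near zero.
- **Jar and mug:** both were found within 1 mm of where they started.

**Disagreements:**
- The automatic outline fit of the pin in the last top view gave a false skew because it picked up nearby parts. I relied on the picture and the earlier clean fits (within about 1°).
- Heights from the side camera read about 2 mm low throughout, and I allowed for that.

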